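# Sort the couplers and seat the red one on the snap tester

### The job

Put the yellow coupler in the yellow tray and the blue coupler in the blue tray and let go of both. Then take the red coupler, push it squarely, mouth first, down over the tilted nipple of the tester and press the brass collar in until the two sprung balls snap in behind its flange, and keep holding the coupler pressed down against the spring: finish like that, without letting go. Keep the gripper itself off the tester, and do not disturb the pen, the roll of tape or the stapler.

Things in the scene. Friction and masses are not known exactly. Their poses are not given: they have to be found in the camera images.
- red_coupler_center (a point): red plastic quick coupler with a thin steel band, round, 24 mm across, 70 mm tall, standing at the start on its open mouth, a flange 30 mm across up to 12 mm and back to 24 mm from 15 mm up; this point is on its axis, half-way up (35 mm above the mouth); z runs from the mouth to the closed top. The mouth opens into a bore 14 mm across and 45 mm deep along the axis. Mass about 60 g.
- yellow_coupler_center (a point): yellow plastic quick coupler with a thin steel band, round, 24 mm across, 70 mm tall, standing at the start on its open mouth, a flange 30 mm across up to 12 mm and back to 24 mm from 15 mm up; the point is on its axis, half-way up (35 mm above the mouth). Otherwise like the red one.
- blue_coupler_center (a point): blue plastic quick coupler with a thin steel band, round, 24 mm across, 70 mm tall, standing at the start on its open mouth, a flange 30 mm across up to 12 mm and back to 24 mm from 15 mm up; the point is on its axis, half-way up (35 mm above the mouth). Otherwise like the red one.
- red_coupler: the red coupler itself; origin at the centre of its mouth, z along its axis towards the closed top.
- yellow_coupler: the yellow coupler itself; origin at the centre of its mouth.
- blue_coupler: the blue coupler itself; origin at the centre of its mouth.
- yellow_tray: yellow open tray, 90 (x) x 110 (y) x 40 mm high, walls and floor 4 mm thick, fixed to the bench; origin at the centre of its underside, axes along its sides.
- blue_tray: blue open tray, 90 (x) x 110 (y) x 40 mm high, walls and floor 4 mm thick, fixed to the bench; origin at the centre of its underside, axes along its sides.
- tester: seating tester, fixed to the bench: black base plate 110 x 90 x 10 mm, on it a green housing whose 74 x 54 mm upper face is tilted 0.5 rad to the tester's own -x side (the robot's right to far right). A brass collar and steel nipple stand out of its middle; at its upper and lower ends (tester x, not y) a sprung steel ball in a bracket 29 mm high faces the nipple, 26 mm between the balls. Origin: centre of the underside, z up.
- nipple_tip (a point): tip of the steel nipple, 42 mm out from the housing's face; z is its axis, pointing outward (up and to the robot's right or far right). 10 mm across, tapering to 5 mm over the last 4.5 mm. The collar round it (32 mm across) stands 14 mm out of the face: its top ring, on which the coupler's mouth sits flat, is 28 mm back from the tip. The balls are centred 21 mm out of the face; entering between them takes about 5 N.
- collar (a joint): travel of the sprung brass collar into the housing along the nipple's axis: 0 at rest (fully out), 0.010 m at its stop; it pushes back with 6 N at rest, 9 N at the stop. The balls ride on the coupler's flange and snap in behind it at 5 mm (the push drops by about 4 N); it counts as snapped and held from 7 mm on. Let go, the collar pushes the coupler out again.
- pen: bystander: black ballpoint pen lying flat, about 138 mm long, 9 mm thick; origin under its middle, x along it.
- tape_roll: bystander: brown roll of tape lying flat, 72 mm across, 24 mm high; origin at the centre of its underside.
- stapler: bystander: red and black stapler, 110 x 34 x 46 mm high; origin at the centre of its underside, x along it.

How it is judged:
On the way, in this order (a step that is already met when the one before it is completed fails the run):
1. the yellow coupler lies or stands in the yellow tray and the blue one in the blue tray, both let go (x of yellow_coupler_center in the frame of yellow_tray between -0.045 and 0.045 m and y of yellow_coupler_center in the frame of yellow_tray between -0.055 and 0.055 m and z of yellow_coupler_center in the frame of yellow_tray between 0 and 0.05 m and contact force between the fingers and yellow_coupler below 0.5 N and linear speed of each of yellow_coupler, blue_coupler below 0.05 m/s and x of blue_coupler_center in the frame of blue_tray between -0.045 and 0.045 m and y of blue_coupler_center in the frame of blue_tray between -0.055 and 0.055 m and z of blue_coupler_center in the frame of blue_tray between 0 and 0.05 m and contact force between the fingers and blue_coupler below 0.5 N), for 0.2 s.
2. the red coupler sits squarely over the nipple and has pushed the collar through its snap (value of joint collar above 0.0065 m and angle between the z axis of red_coupler and the z axis of nipple_tip, either way round below 0.1 rad and distance between red_coupler_center and nipple_tip below 0.007 m and contact force between red_coupler and tester above 1 N and contact force between the fingers and red_coupler above 2 N and contact force between each of the arm, the fingers and tester below 0.5 N), for 0.2 s.
At the end, for the whole second after the job is handed in: Yellow and blue couplers at rest in their trays, let go (centres below 50 mm). Red coupler within 0.1 rad of the nipple's axis, centre within 7 mm of the tip, collar in over 6.5 mm; over 1 N on tester, 2 N at the fingers; gripper and arm not touching the tester (all of step 1 and all of step 2); the arm keeps its last pose, push and grip.
It fails at once if the pen is moved more than 20 mm (distance of pen from where it was at the start of the episode above 0.02 m).
It fails at once if the roll of tape is moved more than 20 mm (distance of tape_roll from where it was at the start of the episode above 0.02 m).
It fails at once if the stapler is moved more than 20 mm (distance of stapler from where it was at the start of the episode above 0.02 m).
It also fails if it takes over 72 s, if anything falls off the work surface, if the arm or the gripper's body presses on something with over 40 N, if the wrist force passes 120 N, or if a joint passes its speed limit or range.

### The arm

A 6-joint arm with a two-finger parallel gripper is mounted at the origin on the work surface. World frame = base frame: x ahead of the robot, y to its left, z up, the work surface at z = 0. Lengths are in m, angles in rad, forces in N, time in s.
With the tool pointing down it reaches from about 0.4 to 0.925 m from the base axis. Payload 12.5 kg.
Tool frame: the origin (TCP) lies midway between the tips of the shut fingers; the grasp point (between the pads) lies arm.grip_depth behind it (arm.grip_depth is the distance from the TCP to the grasp point, in m); z points along the fingers, y is the line along which they close (so a half turn about z gives the same grasp; the last joint's range is limited). The gripper opens to 95 mm and grips with 3 to 60 N. Pads are 20 mm wide; open, the fingers measure 119 mm over their backs; the gripper's body (75 mm by 180 mm) begins 59 mm behind the grasp point.
Start: joints at [-1.399, 0.491, 1.559, -0, 1.092, -0.106], TCP at [0.171, -0.601, 0.215] pointing down, gripper open.
Joint ranges: [-3.1, 3.1], [-0.84, 2.19], [0.05, 2.79], [-1.13, 4.28], [0.06, 2.93], [-2.69, 2.69]. Speed limits (rad/s): [2.22, 2.22, 2.79, 3.14, 3.14, 3.14].

### API

Orientations are given as a unit quaternion [w, x, y, z].
In Python, from station import arm gives the robot as it stands.
- The arm moves only by the tool step_arm, never from a script. Its argument "deltas" is a list of rows, each a list of 7 numbers: the shift along the tool's x, y, z as a fraction of full scale, then the turn, a rotation vector about the tool's x, y, z as a fraction of full scale, then the gripper command: -1 is shut, 1 is fully open, values between are in proportion. In form: [[x, y, z, rx, ry, rz, jaw], ...]. A call has 1 to 8 rows; each row is the pose to reach, as a shift and turn from the pose commanded when the call began, along the tool's axes at that moment, turning the shorter way round; what a row does not reach only later rows make up. Full scale, the value 1, is 0.4 m for a shift and 2 pi rad for a turn. A row lasts 1/12 s, in which the tool goes at most 41.7 mm and 7.16 degrees, less where a joint would pass 70% of its speed; a pose out of reach is approached as far as the arm can. A call with a number of a shift or a turn outside -1 to 1 is refused whole. A call with a gripper value outside its range is refused whole. The fingers move at their own pace and stop on an object; "grip_force" is the grip in N (left out, the last holds). Time passes only in rows, so rows that repeat a pose let the fingers close. It gives the time, the measured TCP pose, the force, the opening and the grip force at its end, in the units of the state.
- arm.get_state(): the state, without advancing time (a new reading comes with each control period).
- arm.capture(name): name is "scene" or "side" or "wrist"; returns the picture (480x640x3 uint8, red, green, blue); there is no depth.
- arm.camera_model(name): a dict with "mtx" (3x3 intrinsics, pixels), "rvec" (rotation vector, rad) and "tvec" (3), from world to camera coordinates, as OpenCV has them; the wrist camera has in their place "tool_from_camera" (4x4, takes a point from camera to tool coordinates, whose origin is the TCP and whose axes are the flange's). Camera axes: x right, y down, z forward; pixel columns grow to the right and rows downward; lengths in m; the calibration is good to about 2 mm. A picture is of the moment at which its call begins: read the wrist's pose just before it. camera_model takes no time and is no camera call.
- arm.job_done(): hands the job in; it is judged then, once.
The state is a dict: "time_s": time; "qpos": joint angles; "dq": joint speeds; "tau": joint torques, N m; "ee_pos": TCP position; "eef_rot": TCP orientation; "contact_force": force on the tool from outside, world axes, zero at the start; "wrist_torque": the same for the moment, N m; "grip_width": opening from 0.0 (shut) to 1.0 (fully open); "grasp_force": force on a finger pad.
Only numpy, scipy, OpenCV 4.12 (cv2) and the standard library are available. Lean on these libraries where they do the work, as an engineer would, in place of code of your own. Each camera call takes 0.05 s, during which the arm holds its last target. There are 200 camera calls.

## Working session

There is one attempt and no reset: what is moved stays moved. The work goes in short steps, Python scripts to look and compute and a tool call to move; the robot and the scene stay as the last step left them, time stands still between calls to the robot, and variables do not carry over. Pictures are saved under pics/ and viewed, at most 10 in all, crops included, and the job is handed in when it is done.

Besides the shell and the picture viewer there is one more tool, called after "Call:" as name(argument=value, ...) on one line, values as JSON. step_arm: Moves the arm, as the interface text tells. Shift numbers are shares of 0.4 m and turn numbers shares of 2 pi rad, none past 1 either way. Its arguments: {"type":"object","properties":{"deltas":{"type":"array"},"grip_force":{"type":"number"}},"required":["deltas"]}

```bash
mkdir -p pics; ls; python3 - <<'E'
from station import arm
import cv2,numpy as np
print(arm.get_state(), arm.grip_depth)
a=arm.capture("scene");b=arm.capture("side")
for n,i in(("scene",a),("side",b)):
    cv2.imwrite(f"pics/{n}0.png",i[:,:,::-1]); m=arm.camera_model(n); print(n,m)
print(arm.camera_model("wrist"))
E
```

```text
pics
{'time_s': 0.0, 'qpos': array([-1.39859216e+00,  4.91552024e-01,  1.55946635e+00, -1.96663557e-05,
        1.09168991e+00, -1.05625362e-01]), 'dq': array([-0.00103372, -0.00026774,  0.00024465,  0.00079053, -0.00040145,
        0.00025841]), 'tau': array([-1.41870983e-04, -6.12638497e+01, -2.58178747e+01,  6.92774914e-02,
        4.82942036e-02, -1.20532204e-04]), 'ee_pos': array([ 0.17137704, -0.60078452,  0.21406061]), 'eef_rot': array([-5.57218124e-04,  9.90366068e-01,  1.38472885e-01, -2.72846512e-05]), 'contact_force': array([ 0.69693126, -0.4259135 ,  0.29609685]), 'wrist_torque': array([ 0.04565471, -0.02762944,  0.03119528]), 'grasp_force': 0.0, 'grip_width': 1.0010840253855335} 0.0188
scene {'mtx': array([[451.75318892,   0.        , 313.08343337],
       [  0.        , 451.75318892, 239.83507304],
       [  0.        ,   0.        ,   1.        ]]), 'rvec': array([ 2.02329025,  1.05824297, -0.54369255]), 'tvec': array([-0.33649595, -0.23445935,  1.42769607])}
side {'mtx': array([[523.55244561,   0.        , 326.33484432],
       [  0.        , 523.55244561, 242.38779685],
       [  0.        ,   0.        ,   1.        ]]), 'rvec': array([ 0.86980735, -2.41807138,  1.20968814]), 'tvec': array([0.41901518, 0.30159087, 0.85131811])}
{'mtx': array([[384.79077949,   0.        , 319.42605133],
       [  0.        , 384.79077949, 241.08531876],
       [  0.        ,   0.        ,   1.        ]]), 'tool_from_camera': array([[ 6.47547846e-04, -9.66025725e-01, -2.58445119e-01,
         7.21518107e-02],
       [ 9.99999691e-01,  5.10350032e-04,  5.97946624e-04,
         3.96175744e-04],
       [-4.45734346e-04, -2.58445426e-01,  9.66025757e-01,
        -1.69456873e-01],
       [ 0.00000000e+00,  0.00000000e+00,  0.00000000e+00,
         1.00000000e+00]])}
```

View pics/scene0.png

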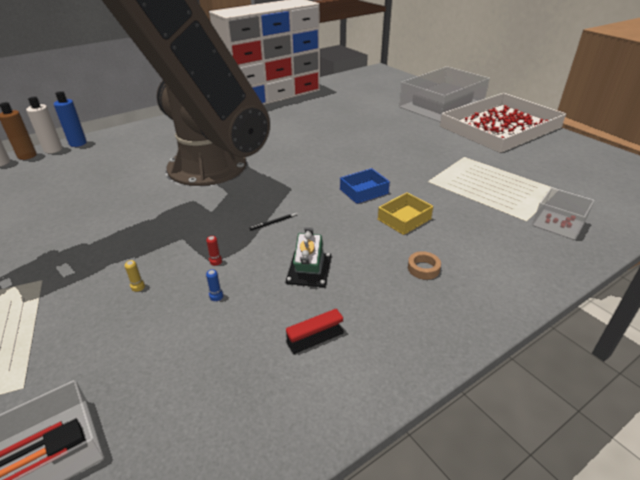

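View pics/side0.png

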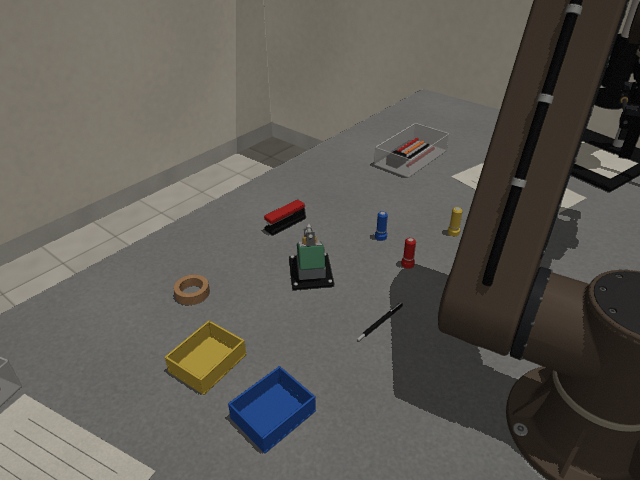

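The pictures show yellow, red and blue couplers at scene (135,275), (214,250), (214,285). The tester is at (310,262), the blue tray at (364,186), the yellow tray at (405,213) and the stapler at (315,330).

```bash
cat > h.py <<'E'
import cv2,numpy as np
from scipy.spatial.transform import Rotation as R
from station import arm
def cam(n,s=None):
    m=arm.camera_model(n)
    if n=="wrist":
        T=np.eye(4);q=s["eef_rot"];T[:3,:3]=R.from_quat([*q[1:],q[0]]).as_matrix();T[:3,3]=s["ee_pos"]
        W=T@m["tool_from_camera"];return m["mtx"],W[:3,:3],W[:3,3]
    r=cv2.Rodrigues(m["rvec"])[0];return m["mtx"],r.T,-r.T@m["tvec"]
def ray(c,p):
    d=c[1]@np.linalg.inv(c[0])@[*p,1];return c[2],d/np.linalg.norm(d)
def plane(c,p,z):
    o,d=ray(c,p);return o+d*(z-o[2])/d[2]
def tri(rs):
    A=sum(np.eye(3)-np.outer(d,d) for o,d in rs);b=sum((np.eye(3)-np.outer(d,d))@o for o,d in rs);return np.linalg.solve(A,b)
def proj(c,P):
    v=c[0]@(c[1].T@(np.array(P)-c[2]));return v[:2]/v[2]
HUE={"red":[(0,8),(173,180)],"yellow":[(20,32)],"blue":[(105,128)],"green":[(55,90)],"brown":[(9,18)]}
def blobs(img,col,smin=120,vmin=40,amin=60,roi=None):
    h=cv2.cvtColor(img,cv2.COLOR_RGB2HSV);m=0
    for a,b in HUE[col]: m=m|cv2.inRange(h,(a,smin,vmin),(b,255,255))
    if roi: k=np.zeros_like(m);x0,y0,x1,y1=roi;k[y0:y1,x0:x1]=255;m&=k
    m=cv2.morphologyEx(m,cv2.MORPH_CLOSE,np.ones((9,9)))
    return [c for c in cv2.findContours(m,0,2)[0] if cv2.contourArea(c)>amin]
def cen(c):
    M=cv2.moments(c);return M["m10"]/M["m00"],M["m01"]/M["m00"]
E
cat > a.py <<'E'
from h import *
I={n:cv2.imread(f"pics/{n}0.png")[:,:,::-1].copy() for n in("scene","side")}
C={n:cam(n) for n in I}
roi={"scene":(100,160,460,360),"side":(160,190,470,455)}
for n in I:
    for col in("red","yellow","blue","green","brown"):
        for c in blobs(I[n],col,roi=roi[n]): print(n,col,np.round(cen(c)),cv2.contourArea(c),cv2.boundingRect(c))
E
python3 a.py
```

```text
scene red [314. 325.] 845.5 (286, 309, 57, 34)
scene red [213. 251.] 251.0 (206, 236, 16, 29)
scene yellow [134. 277.] 283.5 (125, 261, 19, 30)
scene yellow [306. 246.] 64.0 (301, 242, 12, 8)
scene yellow [405. 213.] 1394.5 (378, 193, 55, 41)
scene blue [214. 286.] 272.5 (206, 271, 17, 30)
scene blue [364. 185.] 1085.0 (340, 169, 49, 34)
side red [409. 253.] 290.0 (401, 238, 15, 31)
side red [284. 211.] 385.0 (264, 200, 41, 24)
side yellow [205. 356.] 3438.5 (165, 321, 81, 74)
side yellow [455. 222.] 254.5 (447, 207, 16, 29)
side blue [272. 408.] 4263.0 (228, 366, 88, 87)
side blue [381. 226.] 238.5 (375, 212, 12, 29)
side brown [191. 289.] 776.0 (174, 275, 35, 30)
```

```bash
cat >> a.py <<'E'
print()
P={"red":((213,251),(409,253)),"yellow":((134,277),(455,222)),"blue":((214,286),(381,226)),"ytray":((405,213),(205,356)),"btray":((364,185),(272,408)),"stapler":((314,325),(284,211)),"tape":((424,266),(191,289)),"tester":((310,262),(311,262)),
"pen1":((251,229),(402,304)),"pen2":((297,214),(360,340)),"baseL":((288,282),(333,284)),"baseR":((325,284),(293,287))}
for k,(a,b) in P.items(): print(k,np.round(tri([ray(C["scene"],a),ray(C["side"],b)]),3))
for n in I:
  for col in("yellow","blue"):
    for c in blobs(I[n],col,roi=roi[n],amin=900):
        h=cv2.approxPolyDP(cv2.convexHull(c),3,True)[:,0]
        for p in h: print(n,col,p,np.round(plane(C[n],p,.04)[:2],3),np.round(plane(C[n],p,0)[:2],3))
# tester base black corners on z=.01
for n,r in(("scene",(280,225,340,290)),("side",(280,220,345,295))):
    x0,y0,x1,y1=r
    v=I[n][y0:y1,x0:x1].max(2);c=max(cv2.findContours((v<35).astype(np.uint8),0,2)[0],key=cv2.contourArea)
    for p in cv2.approxPolyDP(cv2.convexHull(c),2,True)[:,0]+[x0,y0]: print(n,"base",p,np.round(plane(C[n],p,.01)[:2],3))
    cv2.imwrite(f"pics/t_{n}.png",cv2.resize(I[n][y0:y1,x0:x1,::-1],None,fx=6,fy=6,interpolation=2))
E
python3 a.py|sed -n '/^$/,$p'; python3 -c "
import cv2,numpy as np
a=cv2.resize(cv2.imread('pics/t_scene.png'),(390,420));b=cv2.resize(cv2.imread('pics/t_side.png'),(390,420));cv2.imwrite('pics/t.png',np.hstack([a,b]))"
```

```text
red [ 0.449 -0.175  0.031]
yellow [ 0.429 -0.352  0.03 ]
blue [ 0.557 -0.222  0.031]
ytray [0.578 0.302 0.018]
btray [0.407 0.305 0.018]
stapler [ 0.772 -0.115  0.038]
tape [0.749 0.198 0.01 ]
tester [ 0.602 -0.014  0.026]
pen1 [ 0.386 -0.05   0.004]
pen2 [0.395 0.083 0.002]
baseL [ 0.566 -0.051 -0.043]
baseR [ 0.626  0.015 -0.04 ]
scene yellow [408 193] [0.535 0.349] [0.491 0.398]
scene yellow [432 208] [0.623 0.348] [0.584 0.396]
scene yellow [429 219] [0.653 0.306] [0.616 0.352]
scene yellow [402 233] [0.657 0.213] [0.62  0.254]
scene yellow [378 219] [0.581 0.205] [0.539 0.245]
scene yellow [379 207] [0.542 0.242] [0.497 0.284]
scene blue [388 181] [0.457 0.348] [0.407 0.397]
scene blue [387 193] [0.503 0.304] [0.456 0.35 ]
scene blue [360 202] [0.495 0.218] [0.448 0.259]
scene blue [340 188] [0.409 0.218] [0.356 0.259]
scene blue [342 177] [0.364 0.259] [0.309 0.302]
scene blue [370 169] [0.375 0.352] [0.32  0.401]
side yellow [210 321] [0.62  0.251] [0.654 0.229]
side yellow [242 339] [0.54  0.244] [0.57  0.221]
side yellow [245 355] [0.509 0.267] [0.537 0.245]
side yellow [203 394] [0.501 0.368] [0.529 0.352]
side yellow [169 372] [0.581 0.375] [0.613 0.36 ]
side yellow [165 356] [0.615 0.358] [0.649 0.341]
side blue [279 366] [0.446 0.247] [0.47  0.224]
side blue [314 396] [0.359 0.255] [0.379 0.233]
side blue [315 410] [0.34  0.274] [0.359 0.253]
side blue [264 452] [0.351 0.377] [0.371 0.362]
side blue [230 417] [0.435 0.369] [0.459 0.353]
side blue [228 403] [0.456 0.353] [0.482 0.337]
scene base [330 257] [0.601 0.045]
scene base [324 286] [ 0.672 -0.022]
scene base [287 283] [ 0.618 -0.082]
scene base [292 264] [ 0.571 -0.04 ]
scene base [324 256] [0.59  0.036]
side base [327 255] [ 0.602 -0.074]
side base [332 286] [0.526 0.002]
side base [292 288] [0.587 0.06 ]
side base [289 257] [ 0.664 -0.013]
```

View pics/t.png

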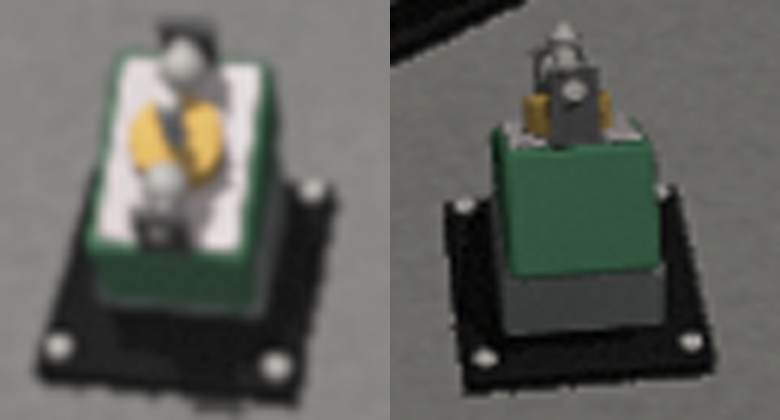

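Scene view (left): the upper face points at the scene camera, with the brass collar about at the middle. Side view (right): the base corners place the tester near (0.60,-0.01), with its -x direction at about (0.71,-0.71).

I'll write a helper that turns a target pose into tool-frame fractions. It uses yaw 2.356 throughout, which suits the final pose too.

```bash
cat >> h.py <<'E'
def Rt(yaw,n=(0,0,1)):
    z=-np.array(n,float);z/=np.linalg.norm(z);x=np.array([np.cos(yaw),np.sin(yaw),0]);x-=z*(x@z);x/=np.linalg.norm(x)
    return np.c_[x,np.cross(z,x),z]
def delta(p,Rg,p0=None,R0=None):
    s=arm.get_state();q=s["eef_rot"]
    if R0 is None:R0=R.from_quat([*q[1:],q[0]]).as_matrix()
    if p0 is None:p0=s["ee_pos"]
    d=R0.T@(np.array(p)-p0)/.4;w=R.from_matrix(R0.T@Rg).as_rotvec()/2/np.pi
    return np.round(np.r_[d,w],4)
E
python3 -c "
from h import *
print(delta((.429,-.352,.18),Rt(2.356)))"
```

```text
[ 7.899e-01 -4.215e-01  8.580e-02 -1.000e-04 -2.000e-04 -3.308e-01]
```

Call:
step_arm(deltas=[[0.79, -0.42, 0.085, 0, 0, -0.331, 0.3], [0.79, -0.42, 0.085, 0, 0, -0.331, 0.3], [0.79, -0.42, 0.085, 0, 0, -0.331, 0.3], [0.79, -0.42, 0.085, 0, 0, -0.331, 0.3], [0.79, -0.42, 0.085, 0, 0, -0.331, 0.3], [0.79, -0.42, 0.085, 0, 0, -0.331, 0.3], [0.79, -0.42, 0.085, 0, 0, -0.331, 0.3], [0.79, -0.42, 0.085, 0, 0, -0.331, 0.3]])

```text
time_s: 0.77
ee_pos: [0.4115, -0.3692, 0.1828]
eef_rot: [-0.0, 0.801, 0.599, -0.0]
contact_force: [0.5, -1.0, -0.3]
grip_width: 0.652
grasp_force: 0.0
```

```bash
python3 -c "
from h import *
print(delta((.429,-.352,.18),Rt(2.356)))"
```

```text
[ 0.0536  0.0297  0.0071 -0.     -0.     -0.1706]
```

Call:
step_arm(deltas=[[0.054, 0.03, 0.007, 0, 0, -0.17, 0.2], [0.054, 0.03, 0.007, 0, 0, -0.17, 0.2], [0.054, 0.03, 0.007, 0, 0, -0.17, 0.2], [0.054, 0.03, 0.007, 0, 0, -0.17, 0.2], [0.054, 0.03, 0.007, 0, 0, -0.17, 0.2], [0.054, 0.03, 0.007, 0, 0, -0.17, 0.2], [0.054, 0.03, 0.007, 0, 0, -0.17, 0.2], [0.054, 0.03, 0.007, 0, 0, -0.17, 0.2]])

```text
time_s: 1.43
ee_pos: [0.4281, -0.3536, 0.1801]
eef_rot: [-0.0, 0.416, 0.909, 0.0]
contact_force: [-0.4, -0.8, 0.3]
grip_width: 0.601
grasp_force: 0.0
```

```bash
python3 -c "
from h import *
s=arm.get_state();i=arm.capture('wrist');cv2.imwrite('pics/w1.png',i[:,:,::-1]);c=cam('wrist',s)
print(s['qpos'],s['ee_pos'])
for col in('yellow','blue','red'):
  for b in blobs(i,col,amin=200): print(col,cen(b),cv2.contourArea(b),cv2.boundingRect(b),plane(c,cen(b),.05))
print(delta((.429,-.352,.036),Rt(2.356)))"
```

```text
[-8.09237844e-01  4.31573559e-01  1.77181548e+00 -5.81977316e-05
  9.38636489e-01 -1.52242598e+00] [ 0.42813146 -0.35356529  0.18007079]
yellow (322.7967176941111, 226.00937801682525) 1208.5 (307, 203, 32, 47) [ 0.42669173 -0.34867007  0.05      ]
blue (540.4351399739583, 209.507080078125) 2048.0 (503, 188, 76, 44) [ 0.54761327 -0.22626589  0.05      ]
red (495.6419511488004, 71.05037326955134) 2299.5 (460, 46, 73, 51) [ 0.44573369 -0.18082706  0.05      ]
[ 1.300e-03  4.400e-03  3.601e-01 -0.000e+00 -1.000e-04 -1.000e-02]
```

View pics/w1.png

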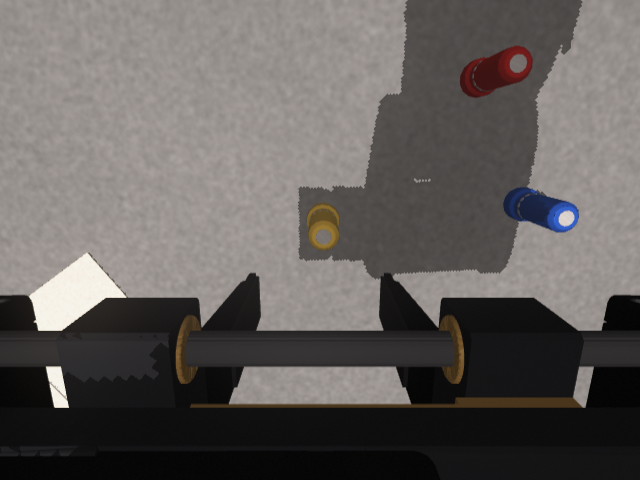

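The wrist view shows the coupler tops: yellow (323,236), red (517,63), blue (566,218).

```bash
python3 -c "
from h import *
s=arm.get_state();c=cam('wrist',s)
for p in((323,236),(517,63),(566,218)): print(plane(c,p,.07))
p=plane(c,(323,236),.07);print(delta((p[0],p[1],.036),Rt(2.356)))"
```

```text
[ 0.42868021 -0.35106565  0.07      ]
[ 0.44673982 -0.17583759  0.07      ]
[ 0.5543258 -0.2217791  0.07     ]
[ 3.600e-03  5.300e-03  3.601e-01 -0.000e+00 -1.000e-04 -1.000e-02]
```

Call:
step_arm(deltas=[[0.004, 0.005, 0.2, 0, 0, -0.01, 0.2], [0.004, 0.005, 0.36, 0, 0, -0.01, 0.2], [0.004, 0.005, 0.36, 0, 0, -0.01, 0.2], [0.004, 0.005, 0.36, 0, 0, -0.01, 0.2], [0.004, 0.005, 0.36, 0, 0, -0.01, 0.2], [0.004, 0.005, 0.36, 0, 0, -0.01, -1], [0.004, 0.005, 0.36, 0, 0, -0.01, -1], [0.004, 0.005, 0.36, 0, 0, -0.01, -1]], grip_force=25)

```text
time_s: 2.15
ee_pos: [0.4293, -0.3518, 0.0381]
eef_rot: [0.001, 0.39, 0.921, -0.001]
contact_force: [-0.2, 0.5, 0.2]
grip_width: 0.444
grasp_force: 0.0
```

Call:
step_arm(deltas=[[0, 0, 0, 0, 0, 0, -1], [0, 0, 0, 0, 0, 0, -1], [0, 0, -0.1, 0, 0, 0, -1], [0, 0, -0.2, 0, 0, 0, -1], [0, 0, -0.3, 0, 0, 0, -1], [0, 0, -0.4, 0, 0, 0, -1], [0, 0, -0.4, 0, 0, 0, -1]])

```text
time_s: 2.73
ee_pos: [0.4305, -0.3529, 0.2042]
eef_rot: [0.005, 0.39, 0.921, -0.002]
contact_force: [1.0, 0.2, -0.6]
grip_width: 0.238
grasp_force: 25.0
```

```bash
python3 -c "
from h import *
print(arm.get_state()['grasp_force'],delta((.573,.303,.2),Rt(2.356)))"
```

```text
25.00056266784668 [ 9.2940e-01  1.3971e+00 -7.0000e-04 -0.0000e+00  1.9000e-03 -2.4000e-03]
```

Call:
step_arm(deltas=[[0.46, 0.69, 0, 0, 0, 0, -1], [0.46, 0.69, 0, 0, 0, 0, -1], [0.46, 0.69, 0, 0, 0, 0, -1], [0.46, 0.69, 0, 0, 0, 0, -1], [0.46, 0.69, 0, 0, 0, 0, -1], [0.46, 0.69, 0, 0, 0, 0, -1], [0.46, 0.69, 0, 0, 0, 0, -1], [0.46, 0.69, 0, 0, 0, 0, -1]])

```text
time_s: 3.4
ee_pos: [0.4988, -0.0248, 0.1968]
eef_rot: [0.001, 0.39, 0.921, 0.0]
contact_force: [0.8, -1.8, -0.6]
grip_width: 0.239
grasp_force: 25.0
```

Call:
step_arm(deltas=[[0.46, 0.69, 0, 0, 0, 0, -1], [0.46, 0.69, 0, 0, 0, 0, -1], [0.46, 0.69, 0, 0, 0, 0, -1], [0.46, 0.69, 0, 0, 0, 0, -1], [0.46, 0.69, 0, 0, 0, 0, -1], [0.46, 0.69, 0, 0, 0, 0, -1], [0.46, 0.69, 0, 0, 0, 0, -1], [0.46, 0.69, 0, 0, 0, 0, -1]])

```text
time_s: 4.07
ee_pos: [0.5688, 0.2997, 0.1967]
eef_rot: [0.0, 0.39, 0.921, 0.0]
contact_force: [0.9, -0.6, -0.6]
grip_width: 0.241
grasp_force: 25.0
```

```bash
python3 -c "
from h import *
s=arm.get_state();i=arm.capture('wrist');cv2.imwrite('pics/w2.png',i[:,:,::-1]);c=cam('wrist',s)
for p in ((.573,.303,.04),(.403,.304,.04)):print(proj(c,p))
print(delta((.573,.303,.044),Rt(2.356)))"
```

```text
[326.09929172 224.95377362]
[172.75885436  77.16327395]
[-1.010e-02  7.000e-04  3.811e-01  5.000e-04 -1.000e-04 -2.100e-03]
```

View pics/w2.png

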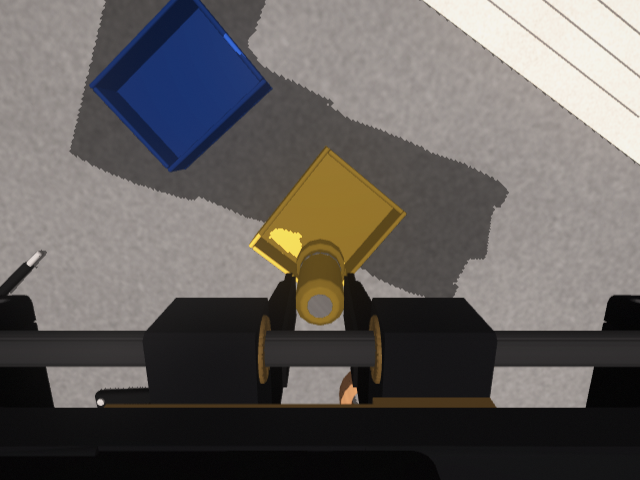

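The yellow tray's rim corners (327,149), (405,213) and (250,245) centre on (327,229), which agrees with my estimate. The blue tray is centred near (181,86).

Call:
step_arm(deltas=[[-0.01, 0, 0.1, 0, 0, 0, -1], [-0.01, 0, 0.2, 0, 0, 0, -1], [-0.01, 0, 0.3, 0, 0, 0, -1], [-0.01, 0, 0.36, 0, 0, 0, -1], [-0.01, 0, 0.382, 0, 0, 0, -1], [-0.01, 0, 0.382, 0, 0, 0, -1], [-0.01, 0, 0.382, 0, 0, 0, -1], [-0.01, 0, 0.382, 0, 0, 0, 0]])

```text
time_s: 4.78
ee_pos: [0.5718, 0.2943, 0.0437]
eef_rot: [0.0, 0.39, 0.921, 0.0]
contact_force: [0.3, -0.3, -0.1]
grip_width: 0.281
grasp_force: 0.0
```

Call:
step_arm(deltas=[[0, 0, 0, 0, 0, 0, 0], [0, 0, 0, 0, 0, 0, 0], [0, 0, 0, 0, 0, 0, 0], [0, 0, -0.1, 0, 0, 0, 0], [0, 0, -0.2, 0, 0, 0, 0], [0, 0, -0.3, 0, 0, 0, 0], [0, 0, -0.35, 0, 0, 0, 0], [0, 0, -0.35, 0, 0, 0, 0]])

```text
time_s: 5.45
ee_pos: [0.5733, 0.2951, 0.189]
eef_rot: [0.003, 0.39, 0.921, 0.003]
contact_force: [0.3, 0.1, 0.1]
grip_width: 0.503
grasp_force: 0.0
```

```bash
python3 -c "
from h import *
s=arm.get_state();c=cam('side');i=arm.capture('side');
for b in blobs(i,'yellow',roi=(130,190,470,455)):print(cen(b),cv2.contourArea(b),cv2.boundingRect(b))
cv2.imwrite('pics/s1.png',cv2.resize(i[300:460,140:340,::-1],None,fx=2,fy=2))
T=Rt(2.356);p=(.555,-.222,.18);print(delta(p,T))"
```

```text
(205.38469372908483, 356.49633832872587) 3436.5 (165, 321, 81, 74)
[-8.971e-01 -9.305e-01  1.300e-02  7.000e-04  3.000e-04 -2.400e-03]
```

View pics/s1.png

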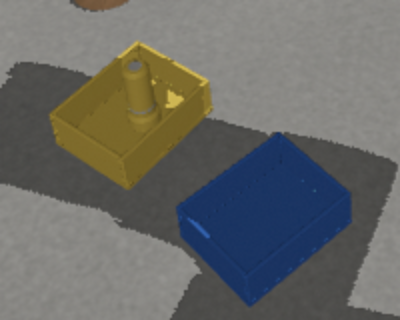

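The yellow coupler stands in its tray at crop (140,95). Next is the blue one.

Call:
step_arm(deltas=[[-0.45, -0.465, 0, 0, 0, 0, 0.2], [-0.45, -0.465, 0, 0, 0, 0, 0.2], [-0.45, -0.465, 0, 0, 0, 0, 0.2], [-0.45, -0.465, 0, 0, 0, 0, 0.2], [-0.45, -0.465, 0, 0, 0, 0, 0.2], [-0.45, -0.465, 0, 0, 0, 0, 0.2], [-0.45, -0.465, 0, 0, 0, 0, 0.2]])

```text
time_s: 6.08
ee_pos: [0.5625, 0.0309, 0.1821]
eef_rot: [-0.001, 0.391, 0.92, -0.001]
contact_force: [-0.1, 0.7, 0.6]
grip_width: 0.6
grasp_force: 0.0
```

Call:
step_arm(deltas=[[-0.447, -0.465, 0.013, 0, 0, 0, 0.2], [-0.447, -0.465, 0.013, 0, 0, 0, 0.2], [-0.447, -0.465, 0.013, 0, 0, 0, 0.2], [-0.447, -0.465, 0.013, 0, 0, 0, 0.2], [-0.447, -0.465, 0.013, 0, 0, 0, 0.2], [-0.447, -0.465, 0.013, 0, 0, 0, 0.2], [-0.447, -0.465, 0.013, 0, 0, 0, 0.2], [-0.447, -0.465, 0.013, 0, 0, 0, 0.2]])

```text
time_s: 6.75
ee_pos: [0.5536, -0.2242, 0.1767]
eef_rot: [-0.001, 0.391, 0.92, 0.0]
contact_force: [0.8, 0.5, -0.2]
grip_width: 0.597
grasp_force: 0.0
```

```bash
python3 -c "
from h import *
s=arm.get_state();i=arm.capture('wrist');c=cam('wrist',s)
for b in blobs(i,'blue'):print(cen(b),cv2.contourArea(b),plane(c,cen(b),.045))
print(s['ee_pos'],delta((.555,-.222,.036),Rt(2.356)))"
```

```text
(323.43442736463095, 229.05220883534136) 1203.5 [ 0.55404907 -0.22104422  0.045     ]
[ 0.5535879  -0.2242338   0.17671393] [-2.300e-03  3.100e-03  3.524e-01 -1.000e-04 -3.000e-04 -2.800e-03]
```

Call:
step_arm(deltas=[[0, 0.004, 0.18, 0, 0, 0, 0.2], [0, 0.004, 0.352, 0, 0, 0, 0.2], [0, 0.004, 0.352, 0, 0, 0, 0.2], [0, 0.004, 0.352, 0, 0, 0, 0.2], [0, 0.004, 0.352, 0, 0, 0, 0.2], [0, 0.004, 0.352, 0, 0, 0, -1], [0, 0.004, 0.352, 0, 0, 0, -1], [0, 0.004, 0.352, 0, 0, 0, -1]], grip_force=25)

```text
time_s: 7.47
ee_pos: [0.5564, -0.2208, 0.0393]
eef_rot: [0.001, 0.39, 0.921, -0.0]
contact_force: [0.3, 0.6, -0.2]
grip_width: 0.446
grasp_force: 0.0
```

Call:
step_arm(deltas=[[0, 0, 0, 0, 0, 0, -1], [0, 0, 0, 0, 0, 0, -1], [0, 0, 0, 0, 0, 0, -1], [0, 0, -0.1, 0, 0, 0, -1], [0, 0, -0.2, 0, 0, 0, -1], [0, 0, -0.3, 0, 0, 0, -1], [0, 0, -0.42, 0, 0, 0, -1], [0, 0, -0.42, 0, 0, 0, -1]])

```text
time_s: 8.13
ee_pos: [0.5573, -0.222, 0.2128]
eef_rot: [0.005, 0.39, 0.921, -0.0]
contact_force: [0.7, 0.5, -0.1]
grip_width: 0.25
grasp_force: 25.0
```

```bash
python3 -c "
from h import *
print(delta((.405,.300,.22),Rt(2.356)))"
```

```text
[ 1.2018e+00  6.3500e-01 -2.7600e-02  5.0000e-04  1.5000e-03 -2.5000e-03]
```

Call:
step_arm(deltas=[[0.6, 0.32, 0, 0, 0, 0, -1], [0.6, 0.32, 0, 0, 0, 0, -1], [0.6, 0.32, 0, 0, 0, 0, -1], [0.6, 0.32, 0, 0, 0, 0, -1], [0.6, 0.32, 0, 0, 0, 0, -1], [0.6, 0.32, 0, 0, 0, 0, -1], [0.6, 0.32, 0, 0, 0, 0, -1], [0.6, 0.32, 0, 0, 0, 0, -1]])

```text
time_s: 8.8
ee_pos: [0.4787, 0.0437, 0.2056]
eef_rot: [-0.0, 0.388, 0.921, 0.0]
contact_force: [-0.2, -0.6, -0.7]
grip_width: 0.248
grasp_force: 25.0
```

Call:
step_arm(deltas=[[0.6, 0.325, 0, 0, 0, 0, -1], [0.6, 0.325, 0, 0, 0, 0, -1], [0.6, 0.325, 0, 0, 0, 0, -1], [0.6, 0.325, 0, 0, 0, 0, -1], [0.6, 0.325, 0, 0, 0, 0, -1], [0.6, 0.325, 0, 0, 0, 0, -1], [0.6, 0.325, 0, 0, 0, 0, -1], [0.6, 0.325, 0, 0, 0, 0, -1]])

```text
time_s: 9.47
ee_pos: [0.4057, 0.3063, 0.2053]
eef_rot: [0.0, 0.388, 0.922, 0.0]
contact_force: [-0.2, -0.7, -0.5]
grip_width: 0.249
grasp_force: 25.0
```

```bash
python3 -c "
from h import *
s=arm.get_state();print(s['ee_pos'],delta((.410,.302,.044),Rt(2.356)))"
```

```text
[0.40570567 0.30630389 0.20530427] [-1.530e-02 -1.000e-04  4.033e-01  1.000e-04 -0.000e+00 -1.900e-03]
```

Call:
step_arm(deltas=[[-0.015, 0, 0.1, 0, 0, 0, -1], [-0.015, 0, 0.2, 0, 0, 0, -1], [-0.015, 0, 0.3, 0, 0, 0, -1], [-0.015, 0, 0.38, 0, 0, 0, -1], [-0.015, 0, 0.404, 0, 0, 0, -1], [-0.015, 0, 0.404, 0, 0, 0, -1], [-0.015, 0, 0.404, 0, 0, 0, -1], [-0.015, 0, 0.404, 0, 0, 0, 0]])

```text
time_s: 10.13
ee_pos: [0.4115, 0.2987, 0.0447]
eef_rot: [0.0, 0.39, 0.921, 0.0]
contact_force: [0.2, -0.2, 0.7]
grip_width: 0.278
grasp_force: 0.0
```

Call:
step_arm(deltas=[[0, 0, 0, 0, 0, 0, 0], [0, 0, 0, 0, 0, 0, 0], [0, 0, 0, 0, 0, 0, 0], [0, 0, -0.1, 0, 0, 0, 0], [0, 0, -0.2, 0, 0, 0, 0], [0, 0, -0.3, 0, 0, 0, 0], [0, 0, -0.4, 0, 0, 0, 0], [0, 0, -0.4, 0, 0, 0, 0]])

```text
time_s: 10.8
ee_pos: [0.4128, 0.3001, 0.2111]
eef_rot: [0.003, 0.39, 0.921, 0.004]
contact_force: [-0.0, 0.1, -0.2]
grip_width: 0.5
grasp_force: 0.0
```

```bash
python3 -c "
from h import *
i=arm.capture('side');cv2.imwrite('pics/s2.png',i[:,:,::-1]);c=cam('side')
h=cv2.cvtColor(i,cv2.COLOR_RGB2HSV)[340:470,210:330]
for b in blobs(i,'blue',roi=(160,190,470,480)):print(cen(b),cv2.boundingRect(b))
cv2.imwrite('pics/s2.png',cv2.resize(i[300:470,140:340,::-1],None,fx=2,fy=2))
# survey pose above tester: TCP so camera sees nipple
print(delta((.50,.09,.24),Rt(2.356)))"
```

```text
(271.76745548266166, 408.2645657606997) (228, 366, 88, 87)
[-5.296e-01 -2.062e-01 -8.070e-02  1.200e-03  3.000e-04 -2.400e-03]
```

View pics/s2.png

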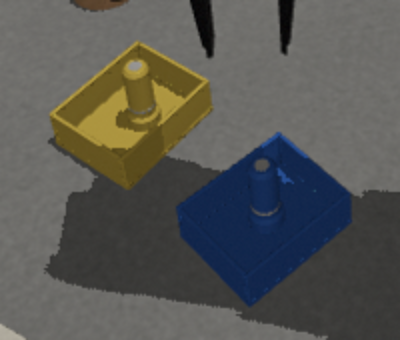

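Both couplers stand in their trays. I'll triangulate the tester tip roughly, then take two wrist views of it: one vertical, one along the nipple axis.

```bash
python3 -c "
from h import *
print(tri([ray(cam('scene'),(307.4,241.3)),ray(cam('side'),(309.2,225))]))
print(delta((.61,-.025,.25),Rt(2.356)))"
```

```text
[ 0.62255235 -0.03300172  0.10534251]
[-9.275e-01 -2.087e-01 -1.049e-01  1.200e-03  3.000e-04 -2.400e-03]
```

Call:
step_arm(deltas=[[-0.927, -0.209, -0.1, 0, 0, 0, 0.2], [-0.927, -0.209, -0.1, 0, 0, 0, 0.2], [-0.927, -0.209, -0.1, 0, 0, 0, 0.2], [-0.927, -0.209, -0.1, 0, 0, 0, 0.2], [-0.927, -0.209, -0.1, 0, 0, 0, 0.2], [-0.927, -0.209, -0.1, 0, 0, 0, 0.2], [-0.927, -0.209, -0.1, 0, 0, 0, 0.2], [-0.927, -0.209, -0.1, 0, 0, 0, 0.2]])

```text
time_s: 11.52
ee_pos: [0.5838, 0.014, 0.2381]
eef_rot: [-0.001, 0.39, 0.921, -0.0]
contact_force: [0.1, 0.6, 0.2]
grip_width: 0.599
grasp_force: 0.0
```

Call:
step_arm(deltas=[[-0.11, -0.03, 0, 0, 0, 0, 0.2], [-0.11, -0.03, 0, 0, 0, 0, 0.2], [-0.11, -0.03, 0, 0, 0, 0, 0.2], [-0.11, -0.03, 0, 0, 0, 0, 0.2], [-0.11, -0.03, 0, 0, 0, 0, 0.2], [-0.11, -0.03, 0, 0, 0, 0, 0.2]])

```text
time_s: 12.02
ee_pos: [0.605, -0.0226, 0.2387]
eef_rot: [-0.0, 0.389, 0.921, -0.0]
contact_force: [0.0, 0.7, 0.3]
grip_width: 0.599
grasp_force: 0.0
```

```bash
python3 -c "
from h import *
import json
s=arm.get_state();i=arm.capture('wrist');cv2.imwrite('pics/w3f.png',i[:,:,::-1])
json.dump({k:list(s[k]) for k in('ee_pos','eef_rot')},open('w3.json','w'));c=cam('wrist',s)
print(s['ee_pos'],proj(c,(.622,-.033,.105)))
n=np.array([np.sin(.5)*.707,-np.sin(.5)*.707,np.cos(.5)])
print(delta(np.array((.622,-.033,.105))+.14*n,Rt(2.356,n)))
u,v=proj(c,(.60,-.015,.06)).astype(int)
x0,y0=u-100,max(0,v-110);print(x0,y0)
cv2.imwrite('pics/w3.png',cv2.resize(i[y0:y0+150,x0:x0+200,::-1],None,fx=4,fy=4,interpolation=2))"
```

```text
[ 0.60496392 -0.02262331  0.23874872] [326.19293115 253.46896037]
[-0.2157  0.0147  0.0275  0.0006  0.0796 -0.0021]
222 99
```

View pics/w3.png

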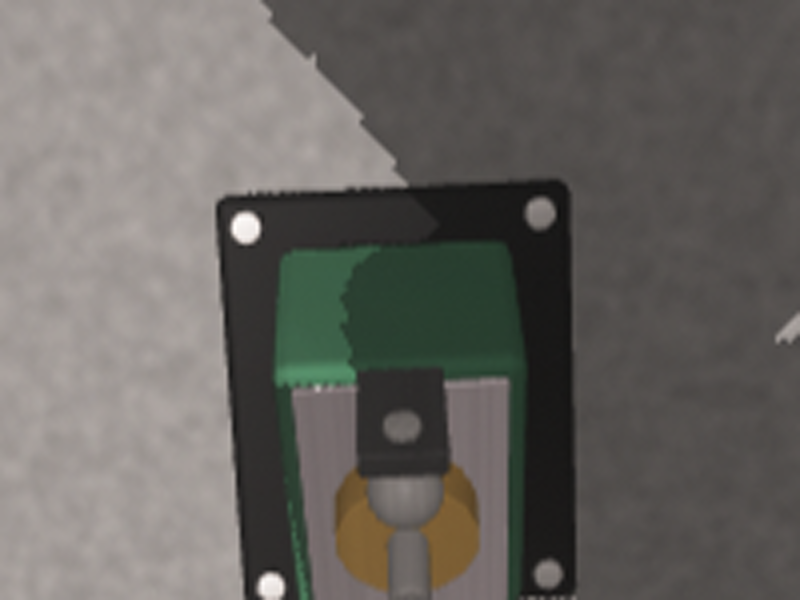

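The crop shows the base screws at (246,227), (540,213), (271,587) and (547,573). From these I get the tester's yaw and centre.

```bash
cat >b.py <<'E'
from h import *
import json
s=json.load(open('w3.json'));c=cam('wrist',s)
q=np.array([plane(c,np.array(p)/4+[222,99],.012) for p in((246,227),(540,213),(271,587),(547,573))])[:,:2]
cc=q.mean(0);dx=(q[0]+q[1]-q[2]-q[3])/2;dy=(q[1]+q[3]-q[0]-q[2])/2
print(q,cc,np.linalg.norm(dx),np.linalg.norm(dy),"yaw x",np.arctan2(dx[1],dx[0]),"yaw y",np.arctan2(dy[1],dy[0]))
yaw=np.arctan2(dx[1],dx[0]);a=np.array([-np.cos(yaw),-np.sin(yaw)])
E
cat > c.py <<'E'
from b import *
n=np.array([*(np.sin(.5)*a),np.cos(.5)])
print("n",n,delta(np.array((.622,-.033,.105))+.14*n,Rt(yaw,n)))
E
python3 c.py
```

```text
[[ 0.54005759 -0.00872054]
 [ 0.59058559  0.045276  ]
 [ 0.60883498 -0.07302211]
 [ 0.65891193 -0.01883233]] [ 0.59959752 -0.01382474] 0.09392355003484237 0.07386751073728415 yaw x 2.3889261949571785 yaw y 0.8216929284624812
n [ 0.3499177  -0.32772923  0.87758256] [-0.2155  0.0202  0.0275  0.0019  0.0796 -0.0073]
```

Call:
step_arm(deltas=[[-0.215, 0.02, 0.027, 0.001, 0.0796, -0.007, 0.2], [-0.215, 0.02, 0.027, 0.001, 0.0796, -0.007, 0.2], [-0.215, 0.02, 0.027, 0.001, 0.0796, -0.007, 0.2], [-0.215, 0.02, 0.027, 0.001, 0.0796, -0.007, 0.2], [-0.215, 0.02, 0.027, 0.001, 0.0796, -0.007, 0.2], [-0.215, 0.02, 0.027, 0.001, 0.0796, -0.007, 0.2], [-0.215, 0.02, 0.027, 0.001, 0.0796, -0.007, 0.2], [-0.215, 0.02, 0.027, 0.001, 0.0796, -0.007, 0.2]])

```text
time_s: 12.73
ee_pos: [0.6709, -0.0789, 0.2294]
eef_rot: [-0.227, 0.357, 0.901, 0.093]
contact_force: [0.5, 0.2, -0.1]
grip_width: 0.596
grasp_force: 0.0
```

```bash
python3 -c "
from h import *
import json
s=arm.get_state();i=arm.capture('wrist');cv2.imwrite('pics/w4f.png',i[:,:,::-1])
json.dump({k:list(s[k]) for k in('ee_pos','eef_rot')},open('w4.json','w'));c=cam('wrist',s)
print(s['ee_pos'],s['qpos'],proj(c,(.622,-.033,.105)))
A=cv2.imread('pics/w3f.png')[180:310,240:400]
a=cv2.resize(A,None,fx=2.5,fy=2.5,interpolation=2)
b=cv2.resize(i[150:310,240:400,::-1],None,fx=2.5,fy=2.5,interpolation=2)
o=np.zeros((400,800,3),np.uint8);o[:325,:400]=a;o[:,400:]=b
cv2.imwrite('pics/w4.png',o)"
```

```text
[ 0.67090494 -0.07888824  0.22938461] [-0.30145571  0.7462955   1.11514668  0.21757193  1.72725998 -1.13271434] [319.27162917 228.41214226]
```

View pics/w4.png

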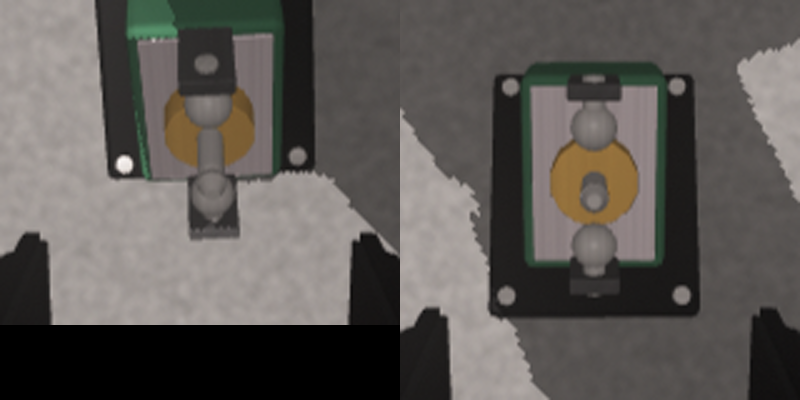

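Right view, along the axis: tip disc at crop (594,200), collar centre (594.5,181). In the first view the collar ring centre is at about (407,530) of the earlier 4x crop. I'll solve for the tip with the known axis direction.

```bash
cat >d.py <<'E'
from b import *
yaw=2.3905;a=np.array([-np.cos(yaw),-np.sin(yaw)]);n=np.array([*(np.sin(.5)*a),np.cos(.5)])
c4=cam('wrist',json.load(open('w4.json')))
obs=[(c4,(317.6,230.),0),(c4,(317.8,222.4),28),(c,(323.75,231.5),28),(cam('side'),(309.2,225),0)]
A=[];B=[]
for C,p,k in obs:
    o,d=ray(C,p);M=(np.eye(3)-np.outer(d,d))/.3;A.append(M);B.append(M@(o+.001*k*n))
ty=np.array([-a[1],a[0],0]);
A.append(ty[None]/.3);B.append([ty[:2]@cc/.3])
A=np.vstack(A);B=np.hstack(B);T=np.linalg.lstsq(A,B,rcond=None)[0]
if __name__=="__main__":
    print("tip",T,"resid mm",np.round((A@T-B)*300,1))
    for C,p,k in obs: print(p,proj(C,T-.001*k*n))
    r=Rt(2.356);print(delta((.448,-.1755,.20),r))
E
python3 d.py
```

```text
[[ 0.54012396 -0.00898863]
 [ 0.59068359  0.04501571]
 [ 0.60891196 -0.07333207]
 [ 0.65901649 -0.0191314 ]] [ 0.599684  -0.0141091] 0.09395738821538359 0.07389451165616494 yaw x 2.3886754690521474 yaw y 0.8214856680442247
tip [ 0.62171714 -0.03501173  0.10538339] resid mm [-0.4 -0.   0.1 -0.4 -0.3  0.  -0.  -0.4  0.1  0.9  1.  -0.2 -0.2]
(317.6, 230.0) [317.26914336 229.65491429]
(317.8, 222.4) [317.23875754 222.36859926]
(323.75, 231.5) [323.37483508 231.85300268]
(309.2, 225) [308.57006987 225.09824284]
[ 1.771e-01 -5.584e-01  1.766e-01 -3.000e-04 -7.900e-02  4.800e-03]
```

Call:
step_arm(deltas=[[0.177, -0.558, 0.177, 0, -0.079, 0.005, 0.2], [0.177, -0.558, 0.177, 0, -0.079, 0.005, 0.2], [0.177, -0.558, 0.177, 0, -0.079, 0.005, 0.2], [0.177, -0.558, 0.177, 0, -0.079, 0.005, 0.2], [0.177, -0.558, 0.177, 0, -0.079, 0.005, 0.2], [0.177, -0.558, 0.177, 0, -0.079, 0.005, 0.2], [0.177, -0.558, 0.177, 0, -0.079, 0.005, 0.2], [0.177, -0.558, 0.177, 0, -0.079, 0.005, 0.2]])

```text
time_s: 13.45
ee_pos: [0.4468, -0.1763, 0.2004]
eef_rot: [-0.001, 0.384, 0.923, -0.001]
contact_force: [0.9, -1.2, -0.4]
grip_width: 0.6
grasp_force: 0.0
```

```bash
python3 -c "
from h import *
s=arm.get_state();i=arm.capture('wrist');c=cam('wrist',s)
for b in blobs(i,'red'):print(cen(b),cv2.contourArea(b),cv2.boundingRect(b),plane(c,cen(b),.045))
print(s['ee_pos'],delta((.4475,-.1755,.036),Rt(2.3905)))"
```

```text
(581.927392739274, 397.8217821782178) 151.5 (573, 387, 17, 21) [ 0.75035238 -0.11847493  0.045     ]
(322.97290874524714, 223.02835868187577) 1052.0 (308, 202, 31, 44) [ 0.44718907 -0.1736727   0.045     ]
[ 0.44680371 -0.17627266  0.20035819] [ 2.600e-03  9.000e-04  4.106e-01 -3.000e-04 -0.000e+00 -5.800e-03]
```

Call:
step_arm(deltas=[[0.003, 0.002, 0.1, 0, 0, -0.006, 0.2], [0.003, 0.002, 0.2, 0, 0, -0.006, 0.2], [0.003, 0.002, 0.3, 0, 0, -0.006, 0.2], [0.003, 0.002, 0.411, 0, 0, -0.006, 0.2], [0.003, 0.002, 0.411, 0, 0, -0.006, 0.2], [0.003, 0.002, 0.411, 0, 0, -0.006, 0.2], [0.003, 0.002, 0.411, 0, 0, -0.006, -1], [0.003, 0.002, 0.411, 0, 0, -0.006, -1]], grip_force=40)

```text
time_s: 14.17
ee_pos: [0.4485, -0.1752, 0.0367]
eef_rot: [-0.0, 0.366, 0.931, -0.001]
contact_force: [-0.0, 0.6, 0.2]
grip_width: 0.513
grasp_force: 0.0
```

Call:
step_arm(deltas=[[0, 0, 0, 0, 0, 0, -1], [0, 0, 0, 0, 0, 0, -1], [0, 0, 0, 0, 0, 0, -1], [0, 0, 0, 0, 0, 0, -1], [0, 0, 0, 0, 0, 0, -1]])

```text
time_s: 14.58
ee_pos: [0.4474, -0.175, 0.0353]
eef_rot: [-0.001, 0.366, 0.931, -0.001]
contact_force: [-1.1, 0.4, 11.4]
grip_width: 0.254
grasp_force: 40.0
```

```bash
python3 -c "
from h import *
s=arm.get_state();print(s['ee_pos'],delta((.4475,-.1755,.036),Rt(2.3905)))"
```

```text
[ 0.44744968 -0.17503589  0.03526472] [-0.0009 -0.0008 -0.0018 -0.0004 -0.0003  0.0002]
```

Call:
step_arm(deltas=[[0, 0, -0.1, 0, 0, 0, -1], [0, 0, -0.2, 0, 0, 0, -1], [0, 0, -0.3, 0, 0, 0, -1], [0, 0, -0.4, 0, 0, 0, -1], [0, 0, -0.5, 0, 0, 0, -1], [0, 0, -0.5, 0, 0, 0, -1]])

```text
time_s: 15.08
ee_pos: [0.4499, -0.1759, 0.2413]
eef_rot: [0.003, 0.366, 0.931, -0.001]
contact_force: [0.4, -0.6, 0.5]
grip_width: 0.252
grasp_force: 40.0
```

```bash
python3 -c "
from h import *
s=arm.get_state();i=arm.capture('wrist');cv2.imwrite('pics/w5.png',i[:,:,::-1]);c=cam('wrist',s)
for b in blobs(i,'red'):print(cen(b),cv2.contourArea(b),cv2.boundingRect(b))
m=arm.camera_model('wrist');T=m['tool_from_camera']
from d import T as tip,n
print(s['ee_pos'],delta(tip+.09*n,Rt(2.3905,n)))"
python3 -c "
import cv2;i=cv2.imread('pics/w5.png')[200:360,240:400];cv2.imwrite('pics/w5c.png',cv2.resize(i,None,fx=3,fy=3,interpolation=2))"
```

```text
(550.4508801817149, 386.595927638517) 2054.5 (506, 366, 88, 42)
(319.44026429341966, 291.0465659834591) 3708.0 (290, 249, 60, 82)
[[ 0.54002459 -0.00870417]
 [ 0.59055235  0.04529225]
 [ 0.60880165 -0.07300511]
 [ 0.65887799 -0.01881553]] [ 0.59956414 -0.01380814] 0.09392277358409241 0.07386710684747816 yaw x 2.3889271106208794 yaw y 0.8216957378211573
[ 0.44990368 -0.17592628  0.24130695] [-1.835e-01  5.515e-01  1.335e-01 -2.000e-04  8.010e-02  2.000e-04]
```

View pics/w5c.png

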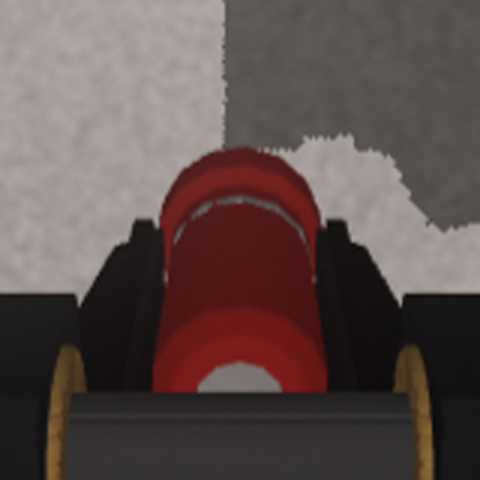

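```bash
python3 -c "
import numpy as np
from h import *
m=arm.camera_model('wrist');T=np.linalg.inv(m['tool_from_camera'])
for x0 in(-.003,0,.003):
  print(x0,[np.round((lambda v:(v/v[2])[:2])(m['mtx']@(T@[x0+r*np.cos(t),0.+r*np.sin(t),z,1])[:3]),1) for r,t,z in((.015,0,.0233),(.015,0,.0353),(.012,0,.0203),(.012,0,-.03),(.015,1.57,.03),(.015,-1.57,.03))])"

```

```text
-0.003 [array([320.5, 257.3]), array([320.4, 250.8]), array([320.5, 264.5]), array([320.8, 305.2]), array([347.6, 279.6]), array([293.2, 279.6])]
0 [array([320.5, 251.8]), array([320.4, 245.6]), array([320.5, 259. ]), array([320.8, 298.1]), array([347.7, 274.5]), array([293.1, 274.4])]
0.003 [array([320.5, 246.3]), array([320.5, 240.3]), array([320.5, 253.4]), array([320.8, 290.9]), array([347.8, 269.3]), array([293. , 269.3])]
```

The coupler is held straight, with its flange front edge at crop row 148, so its offset along tool x is about -1 mm. I'll move to a standoff along the nipple axis and check numerically in the side and scene cameras.

Call:
step_arm(deltas=[[-0.1835, 0.5515, 0.1335, 0, 0.08, 0, -1], [-0.1835, 0.5515, 0.1335, 0, 0.08, 0, -1], [-0.1835, 0.5515, 0.1335, 0, 0.08, 0, -1], [-0.1835, 0.5515, 0.1335, 0, 0.08, 0, -1], [-0.1835, 0.5515, 0.1335, 0, 0.08, 0, -1], [-0.1835, 0.5515, 0.1335, 0, 0.08, 0, -1], [-0.1835, 0.5515, 0.1335, 0, 0.08, 0, -1], [-0.1835, 0.5515, 0.1335, 0, 0.08, 0, -1]])

```text
time_s: 15.8
ee_pos: [0.6517, -0.0624, 0.1771]
eef_rot: [-0.236, 0.354, 0.901, 0.09]
contact_force: [0.1, -0.7, -0.1]
grip_width: 0.247
grasp_force: 40.0
```

```bash
cat > e.py <<'E'
from d import *
G=Rt(2.3905,n)
s=arm.get_state();q=s['eef_rot'];Rc=R.from_quat([*q[1:],q[0]]).as_matrix()
if __name__=="__main__":
    print("ee",s['ee_pos'],"F tool",np.round(Rc.T@s['contact_force'],1),"grip",s['grasp_force'],s['grip_width'])
    v=G.T@(s['ee_pos']-T);print("TCP rel tip in G mm",np.round(v*1e3,1),"ang",np.round(R.from_matrix(G.T@Rc).as_rotvec(),4))
    for h in(.050,.0283): print(h,delta(T+h*n+.001*G[:,0],G))
    for nme,roi in(('scene',(250,150,370,280)),('side',(250,130,380,290))):
        i=arm.capture(nme);C=cam(nme)
        for b in blobs(i,'red',roi=roi,amin=40):
            ctr=s['ee_pos']+Rc@[-.001,0,0];m_=[proj(C,ctr+Rc@[0,0,k]) for k in(.0353,-.0347)]
            print(nme,np.round(cen(b),1),cv2.boundingRect(b),"pred mouth/top",np.round(m_,1),"tip",np.round(proj(C,T),1))
E
python3 e.py | tail -9
```

```text
[ 0.65902248 -0.01913547]] [ 0.59969019 -0.01411248] 0.09395724545558883 0.07389435806750758 yaw x 2.3886631042589412 yaw y 0.821474248651952
ee [ 0.65166376 -0.06241755  0.17707934] F tool [-0.5 -0.4 -0.2] grip 39.999732272699475 0.24726768900960977
TCP rel tip in G mm [ -1.2   0.4 -82.4] ang [ 0.0057  0.0098 -0.0004]
0.05 [ 0.0048 -0.0005  0.081  -0.0009 -0.0016  0.0001]
0.0283 [ 4.300e-03 -2.000e-04  1.353e-01 -9.000e-04 -1.600e-03  1.000e-04]
scene [300.6 229.1] (292, 218, 18, 21) pred mouth/top [[302.2 232.4]
 [298.2 216.7]] tip [304.8 241.1]
side [294.2 200. ] (264, 170, 50, 54) pred mouth/top [[307.  203.2]
 [304.6 170.2]] tip [308.6 225.1]
```

Call:
step_arm(deltas=[[0.0048, 0, 0.03, -0.0009, -0.0016, 0, -1], [0.0048, 0, 0.06, -0.0009, -0.0016, 0, -1], [0.0048, 0, 0.081, -0.0009, -0.0016, 0, -1], [0.0048, 0, 0.081, -0.0009, -0.0016, 0, -1], [0.0048, 0, 0.081, -0.0009, -0.0016, 0, -1], [0.0048, 0, 0.081, -0.0009, -0.0016, 0, -1]])

```text
time_s: 16.4
ee_pos: [0.6392, -0.0522, 0.1534]
eef_rot: [-0.228, 0.356, 0.902, 0.091]
contact_force: [-0.3, -0.9, -0.4]
grip_width: 0.251
grasp_force: 40.0
```

```bash
python3 e.py | tail -9 | grep -v 0.659
```

```text
ee [ 0.6391847  -0.05218534  0.15341491] F tool [-0.5 -0.9  0.1] grip 39.99956997460686 0.25115215625829335
TCP rel tip in G mm [  1.5  -0.6 -53.9] ang [-0.0031 -0.0047  0.0004]
0.05 [-0.0013  0.0016  0.0097  0.0005  0.0007 -0.0001]
0.0283 [-0.001   0.0014  0.064   0.0005  0.0007 -0.0001]
scene [301.9 234.2] (294, 223, 17, 21) pred mouth/top [[303.6 237.2]
 [299.5 221.9]] tip [304.8 241.1]
side [295.1 206.7] (264, 185, 51, 39) pred mouth/top [[308.3 216.5]
 [306.2 183.7]] tip [308.6 225.1]
```

Call:
step_arm(deltas=[[-0.001, 0.0012, 0.02, 0.0003, 0.0005, 0, -1], [-0.001, 0.0012, 0.035, 0.0003, 0.0005, 0, -1], [-0.001, 0.0012, 0.05, 0.0003, 0.0005, 0, -1], [-0.001, 0.0012, 0.062, 0.0003, 0.0005, 0, -1], [-0.001, 0.0012, 0.062, 0.0003, 0.0005, 0, -1], [-0.001, 0.0012, 0.062, 0.0003, 0.0005, 0, -1], [-0.001, 0.0012, 0.062, 0.0003, 0.0005, 0, -1], [-0.001, 0.0012, 0.062, 0.0003, 0.0005, 0, -1]])

```text
time_s: 17.17
ee_pos: [0.6312, -0.0435, 0.1309]
eef_rot: [-0.23, 0.356, 0.901, 0.091]
contact_force: [0.0, -0.8, -0.9]
grip_width: 0.255
grasp_force: 40.0
```

```bash
sed -i 's/for h in(.*): print/for h in(.012,.004,-.0012): print/' e.py; python3 e.py | tail -9 | grep -v 0.659
```

```text
ee [ 0.63115996 -0.04349843  0.13085573] F tool [-0.9 -0.5  0.5] grip 39.99983555870131 0.25505909869790033
TCP rel tip in G mm [  1.1   0.2 -28.4] ang [-0.0008 -0.0009  0.0001]
0.012 [-0.0001 -0.0006  0.0411  0.0001  0.0001 -0.    ]
0.004 [-0.0001 -0.0006  0.0611  0.0001  0.0001 -0.    ]
-0.0012 [-0.0001 -0.0007  0.0741  0.0001  0.0001 -0.    ]
scene [303.7 239.7] (296, 230, 16, 19) pred mouth/top [[305.2 242.4]
 [301.5 228. ]] tip [304.8 241.1]
side [295.3 212.3] (264, 196, 51, 34) pred mouth/top [[308.7 228.3]
 [306.5 195.7]] tip [308.6 225.1]
```

Call:
step_arm(deltas=[[0, -0.0005, 0.01, 0, 0, 0, -1], [0, -0.0005, 0.02, 0, 0, 0, -1], [0, -0.0005, 0.03, 0, 0, 0, -1], [0, -0.0005, 0.041, 0, 0, 0, -1], [0, -0.0005, 0.041, 0, 0, 0, -1], [0, -0.0005, 0.041, 0, 0, 0, -1], [0, -0.0005, 0.041, 0, 0, 0, -1]])

```text
time_s: 17.85
ee_pos: [0.6248, -0.038, 0.1159]
eef_rot: [-0.23, 0.355, 0.901, 0.091]
contact_force: [-0.7, 2.0, -0.7]
grip_width: 0.252
grasp_force: 40.0
```

```bash
python3 e.py | tail -9 | grep -v 0.659
```

```text
ee [ 0.62482921 -0.0379738   0.11590665] F tool [1.3 0.9 1.5] grip 39.998696236289106 0.25220349543574566
TCP rel tip in G mm [  1.3  -0.  -11.3] ang [-0.0002  0.0004  0.0002]
0.012 [-0.0007  0.0001 -0.0018  0.     -0.0001 -0.    ]
0.004 [-0.0007  0.0001  0.0182  0.     -0.0001 -0.    ]
-0.0012 [-0.0007  0.0001  0.0312  0.     -0.0001 -0.    ]
scene [304.3 242. ] (297, 229, 16, 23) pred mouth/top [[306.  245.5]
 [302.3 231.6]] tip [304.8 241.1]
side [295.3 215.9] (264, 200, 52, 38) pred mouth/top [[309.3 236.2]
 [307.2 203.7]] tip [308.6 225.1]
```

Call:
step_arm(deltas=[[0, 0, 0.006, 0, 0, 0, -1], [0, 0, 0.012, 0, 0, 0, -1], [0, 0, 0.018, 0, 0, 0, -1], [0, 0, 0.018, 0, 0, 0, -1], [0, 0, 0.018, 0, 0, 0, -1], [0, 0, 0.018, 0, 0, 0, -1]])

```text
time_s: 18.45
ee_pos: [0.6226, -0.0358, 0.1101]
eef_rot: [-0.23, 0.356, 0.901, 0.091]
contact_force: [-0.1, 0.8, 2.9]
grip_width: 0.251
grasp_force: 40.0
```

```bash
python3 e.py | tail -9 | grep -v 0.659
```

```text
ee [ 0.62264142 -0.0358417   0.11010163] F tool [ 1.9  0.5 -2.2] grip 40.00060962047428 0.25120968027884716
TCP rel tip in G mm [ 1.2  0.  -4.7] ang [-0.0007 -0.0006  0.0001]
0.012 [-0.0004 -0.     -0.0182  0.0001  0.0001 -0.    ]
0.004 [-0.0004 -0.0001  0.0018  0.0001  0.0001 -0.    ]
-0.0012 [-0.0004 -0.0001  0.0148  0.0001  0.0001 -0.    ]
scene [304.6 242.7] (297, 229, 16, 24) pred mouth/top [[306.3 246.8]
 [302.7 233. ]] tip [304.8 241.1]
side [295.3 217.1] (264, 200, 53, 41) pred mouth/top [[309.5 239.2]
 [307.4 206.8]] tip [308.6 225.1]
```

Call:
step_arm(deltas=[[0, 0, 0.003, 0, 0, 0, -1], [0, 0, 0.006, 0, 0, 0, -1], [0, 0, 0.006, 0, 0, 0, -1], [0, 0, 0.006, 0, 0, 0, -1]])

```text
time_s: 18.88
ee_pos: [0.6217, -0.035, 0.1079]
eef_rot: [-0.23, 0.355, 0.901, 0.091]
contact_force: [-0.7, 1.6, 4.5]
grip_width: 0.252
grasp_force: 40.0
```

Call:
step_arm(deltas=[[0, 0, 0.003, 0, 0, 0, -1], [0, 0, 0.006, 0, 0, 0, -1], [0, 0, 0.006, 0, 0, 0, -1], [0, 0, 0.006, 0, 0, 0, -1]])

```text
time_s: 19.22
ee_pos: [0.6214, -0.0346, 0.1066]
eef_rot: [-0.229, 0.356, 0.902, 0.091]
contact_force: [0.2, -1.8, 10.5]
grip_width: 0.253
grasp_force: 40.0
```

```bash
python3 e.py | tail -9 | grep -v 0.659
```

```text
ee [ 0.62137854 -0.03461817  0.10661652] F tool [ 3.8 -1.2 -9.9] grip 40.002273079007864 0.2528324217042594
TCP rel tip in G mm [ 1.   0.1 -0.8] ang [-0.0012 -0.0019 -0.0001]
0.012 [-0.0002 -0.0001 -0.0279  0.0002  0.0003  0.    ]
0.004 [-0.0001 -0.0001 -0.0079  0.0002  0.0003  0.    ]
-0.0012 [-0.0001 -0.0001  0.0051  0.0002  0.0003  0.    ]
scene [304.8 243.2] (298, 230, 15, 23) pred mouth/top [[306.5 247.6]
 [302.9 233.9]] tip [304.8 241.1]
side [295.6 218.1] (264, 201, 53, 42) pred mouth/top [[309.6 240.9]
 [307.5 208.6]] tip [308.6 225.1]
```

Call:
step_arm(deltas=[[0, 0, 0.003, 0, 0, 0, -1], [0, 0, 0.005, 0, 0, 0, -1], [0, 0, 0.005, 0, 0, 0, -1], [0, 0, 0.005, 0, 0, 0, -1]])

```text
time_s: 19.65
ee_pos: [0.6214, -0.0346, 0.1064]
eef_rot: [-0.228, 0.356, 0.902, 0.091]
contact_force: [1.4, -5.4, 21.3]
grip_width: 0.247
grasp_force: 40.0
```

Call:
step_arm(deltas=[[0, 0, 0.003, 0, 0, 0, -1], [0, 0, 0.005, 0, 0, 0, -1], [0, 0, 0.005, 0, 0, 0, -1], [0, 0, 0.005, 0, 0, 0, -1]])

```text
time_s: 19.98
ee_pos: [0.6215, -0.0346, 0.1062]
eef_rot: [-0.226, 0.356, 0.902, 0.091]
contact_force: [3.4, -8.5, 32.7]
grip_width: 0.245
grasp_force: 40.0
```

```bash
python3 e.py | tail -9 | grep -v 0.659
```

```text
ee [ 0.62150436 -0.03460596  0.10623151] F tool [  8.2  -3.8 -32.7] grip 40.029378400649875 0.2453270199495296
TCP rel tip in G mm [ 0.8  0.2 -0.5] ang [-0.0035 -0.0068 -0.0007]
0.012 [ 0.0004 -0.0003 -0.0287  0.0006  0.0011  0.0001]
0.004 [ 0.0005 -0.0003 -0.0087  0.0006  0.0011  0.0001]
-0.0012 [ 0.0006 -0.0004  0.0043  0.0006  0.0011  0.0001]
scene [305.  243.6] (298, 231, 16, 22) pred mouth/top [[306.6 247.8]
 [302.9 234. ]] tip [304.8 241.1]
side [295.6 218.1] (264, 201, 53, 42) pred mouth/top [[309.5 241.1]
 [307.5 208.8]] tip [308.6 225.1]
```

The push fell to 3–5 N from about 5 mm of travel, then rose hard. That fits a snap followed by the collar's end stop near h = 0.8 mm. I'll back off to a travel of about 8.5 mm and check the spring force.

Call:
step_arm(deltas=[[0, 0, -0.005, 0, 0, 0, -1], [0, 0, -0.01, 0, 0, 0, -1], [0, 0, -0.0135, 0, 0, 0, -1], [0, 0, -0.0135, 0, 0, 0, -1], [0, 0, -0.0135, 0, 0, 0, -1], [0, 0, -0.0135, 0, 0, 0, -1]])

```text
time_s: 20.58
ee_pos: [0.6216, -0.0349, 0.1073]
eef_rot: [-0.229, 0.356, 0.901, 0.091]
contact_force: [0.3, -1.2, 6.9]
grip_width: 0.252
grasp_force: 40.0
```

```bash
python3 e.py | grep -E "^ee|TCP"; python3 -c "
from h import *
F=[]
for k in range(6):
    arm.capture('side');s=arm.get_state();q=s['eef_rot'];F.append(R.from_quat([*q[1:],q[0]]).as_matrix().T@s['contact_force'])
print(np.round(F,1))"
```

```text
ee [ 0.62162264 -0.03491668  0.10734653] F tool [ 2.4 -0.7 -6.5] grip 40.002015066565946 0.25200506371797904
TCP rel tip in G mm [ 1.1  0.  -1.7] ang [-0.0009 -0.0012  0.0001]
[[ 2.8 -0.3 -7. ]
 [ 3.8  0.2 -6.8]
 [ 2.4 -0.2 -6.2]
 [ 2.8 -0.5 -6.4]
 [ 2.9 -0.6 -6.5]
 [ 3.6 -0.  -6.3]]
```

Force holds at about 6.5 N on the spring, 1 mm short of the stop. The grip is firm, the tilt error is about 0.001 rad and the fingertips are well above the brackets, so I'm handing in.

```bash
python3 -c "
from station import arm
print(arm.job_done())"
```

```text
the job is handed in; nothing more can be done
None
```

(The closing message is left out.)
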